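# Open the instrument case and put the lens caliper away

### The arm

A 7-joint arm with a two-finger parallel gripper is mounted at the origin on the work surface. World frame = base frame: x ahead of the robot, y to its left, z up, the work surface at z = 0. Lengths are in m, angles in rad, forces in N, time in s.
With the tool pointing down it reaches from about 0.4 to 0.875 m from the base axis. Payload 4.4 kg.
Tool frame: the origin (TCP) lies on the centre line of the jaws, within the pads' length; the fingertips stand 11 mm ahead of it and the grasp point (between the pads) lies 8 mm behind it; x points along the fingers, z is the direction in which the jaws open and shut, and the axes are right-handed (so a half turn about x gives the same grasp; the last joint's range is limited). The gripper opens to 85 mm and grips with 20 to 120 N. Pads are 22 mm wide; open, the fingers measure 114 mm over their backs; the gripper's body (76 mm by 85 mm) begins 54 mm behind the grasp point. The pads swing forward as they close: fully open they stand 13 mm farther back than shut.
Start: joints at [1.28, 0.628, 0.038, 1.517, -0.027, 0.996, -0.02], TCP at [0.145, -0.634, 0.242] pointing down, gripper open.
Joint ranges: [-3.06, 3.06], [-0.37, 2.12], [-1.25, 1.32], [0.18, 2.47], [-1.1, 4.24], [0.23, 1.98], [-2.94, 2.94]. Speed limits (rad/s): [2.57, 2.57, 3.14, 3.14, 3.14, 3.14, 3.14].

### API

Orientations are given as a 3x3 rotation matrix whose columns are the frame's x, y, z axes.
In Python, from cell import telemetry, optics, env, spotter gives the robot as it stands. The module is installed in compiled form; this text tells all that it offers.
- The arm moves only by the shell command python3 -m crank 'ROWS' [FORCE]. ROWS is JSON, a list of rows, each a list of 7 numbers: the turn, a rotation vector about the tool's x, y, z in rad, then the shift along the tool's x, y, z in m, then the finger opening in m, from 0 to 0.0854. A call has 1 to 5 rows; each row shifts and turns the pose as measured when the row begins, along the tool's axes as they then stand; what a row does not reach is not made up. A row lasts 1/8 s, in which the tool goes at most 62.5 mm and 10.7 degrees, less where a joint would pass 70% of its speed; a pose out of reach is approached as far as the arm can. A call with a gripper value outside its range is refused whole. The fingers move at their own pace and stop on an object; FORCE is the grip in N (left out, the last holds). Time passes only in rows, so rows that do not move let the fingers close. It gives the time, the measured TCP pose, the force and the opening at its end, in the units of the state.
- telemetry.state(): the state, without advancing time (a new reading comes with each control period).
- optics.capture(name): name is "scene" or "top" or "wrist"; returns a dict with "pixels" (400x640x3 uint8, blue, green, red), "K" (3x3 intrinsics, pixels), "rvec" (rotation vector, rad) and "tvec" (3), from world to camera coordinates, as OpenCV has them. Camera axes: x right, y down, z forward; pixel columns grow to the right and rows downward; lengths in m; the calibration is good to about 2 mm. A picture is of the moment at which its call begins. There is no depth.
- env.sign_off(): hands the job in, once; it reports no verdict.
Trained networks look in the newest picture that a camera, given by its name, has taken for a name from the list of things; names that differ only in an ending like _2 or _b are one class to them, and where a whole thing is asked for, a point or a joint stands for the part that bears it (a point fixed in the world has none). Each returns a list of dicts, best first, with "conf" (0 to 1); they miss things now and then, are a little off and sometimes report something else, mostly with a low value. They report only what shows in the picture. A call takes as long as a camera call. They do not tell look-alikes from the thing itself.
- spotter.search_frame(camera, target): "bbox" ([centre column, centre row, width, height] as shares, 0 to 1, of the picture: columns of its width, rows of its height, round what is visible of it).
- spotter.tip_of(camera, target): "centre" ([row, column] as shares, 0 to 1, of the picture: columns of its width, rows of its height: a listed point, or the origin of a listed thing).
The state is a dict: "time": time; "joints": joint angles; "joint_velocities": joint speeds; "tau": joint torques, N m; "eef_pos": TCP position; "tcp_rot": TCP orientation; "ft_force": force on the tool from outside, world axes, zero at the start; "wrist_torque": the same for the moment, N m; "opening": finger opening in m.
Only numpy, scipy, OpenCV 4.12 (cv2) and the standard library are available. Lean on these libraries where they do the work, as an engineer would, in place of code of your own. Each camera call takes 0.05 s, during which the arm holds its last target. There are 200 camera calls.

### The job

Swing the lid of the grey instrument case open until it rests back on its stop, easing it so that it never slams either way. Then lay the steel lens caliper flat, thumb block up, in the empty blue-lined bay of the case. Leave the lid open, the green frame in its own bay, and everything else on the bench where it is.

Things in the scene. Friction and masses are not known exactly. Their poses are not given: they have to be found in the camera images.
- case: fixed instrument case base, black foam, 180 (x) x 172 (y) x 45 mm high; origin: centre of its underside; the hinge is on its +x side, two steel stop brackets stand 34 mm out behind it. Its top has two equal bays, 156 mm along x and 58 mm along y, 16 mm deep (floor 29 mm up), centred 43 mm either side of the case's centre along its y. One is empty and lined in blue, the other holds the green frame
- lid (a joint): hinged deep grey lid of the case (180 x 172 x 36 mm, 4 mm walls, open underneath, 0.3 kg): 0 closed, grows as its front rises, 1.75 rad leaning on its stop. Past about 1.4 rad it stays back by its own weight, below that it falls shut
- lid_tab (a point): grip point of the orange pull tab on the middle of the lid's front: a bar 42 mm long, 24 mm wide (along the hinge), 10 mm thick, standing out level from the lid's front wall at 63 mm above the bench when closed and pointing up when the lid is open. This point lies on the bar's centre line, 28 mm out from the lid's front wall; it moves with the lid, x axis from the tab towards the hinge
- lid_hinge (a point): middle of the lid's hinge line, 45 mm above the bench; the lid_tab point is 208 mm from it along the lid and 18 mm above it; y is the hinge axis
- liner: blue felt pad, 154 (its x) x 56 x 2 mm, fixed on the floor of the empty bay; origin: centre of its underside, 29 mm above the bench; its top is the surface the caliper is to lie on. Hidden under the lid until that is open
- caliper: steel lens caliper, 140 mm long (its x), 44 mm wide at its two jaws (x = -64 and -16 mm), 0.2 kg: a beam 16 mm wide and 10 mm high with a tail stop 26 mm wide at +64 mm and a dark thumb block 44 (x) x 26 (y) x 34 mm high centred at x = +14 mm. Origin: centre of its underside; z up. Either way round fits the bay
- caliper_grip (a point): centre of the top of the caliper's thumb block, 34 mm above the caliper's underside
- green_frame: folded green acetate spectacle frame, 138 (its x) x 44 x 20 mm, loose in the other bay; origin: centre of its underside
- screwdriver: screwdriver with red handle, 160 mm, lying on the bench along its x
- trial_lens: translucent grey trial lens, 70 mm across, 8 mm thick, flat on the bench; origin under its centre
- amber_frame: folded amber spectacle frame, 138 x 44 x 20 mm, flat on the bench
- mirror: chrome demo mirror on a round foot (150 mm across), 300 mm tall; origin under its foot
- spray: green bottle, 44 mm across, 130 mm tall; origin under its centre
Not all that is in view belongs to the job. Leave any pink look-alike of the caliper alone.

How it is judged:
By the outcome, as a careful person would: the job done as asked, in the order asked, and still so for the second after the job is handed in, with the robot touching nothing.
It also fails if it takes over 61 s, if anything falls off the work surface, if the arm or the gripper's body presses on something with over 40 N, if the wrist force passes 120 N, or if a joint passes its speed limit or range.

## Working session

There is one attempt and no reset: what is moved stays moved. The work goes in short steps, Python scripts to look and compute and a shell command to move; the robot and the scene stay as the last step left them, time stands still between calls to the robot, and variables do not carry over. Pictures are saved under pics/ and viewed, about 8 in all and at most 12, crops included, and the job is handed in when it is done.

```bash
mkdir -p pics; ls; cat > h.py <<'E'
import numpy as np, cv2
from cell import telemetry, optics, env, spotter
def cap(n):
    c=optics.capture(n); R=cv2.Rodrigues(np.array(c["rvec"],float))[0]
    return dict(img=np.array(c["pixels"],np.uint8),K=np.array(c["K"],float),R=R,t=np.array(c["tvec"],float).ravel())
def ray(c,px):  # px=(col,row)
    d=c["R"].T@np.linalg.solve(c["K"],[px[0],px[1],1.]); return -c["R"].T@c["t"], d/np.linalg.norm(d)
def onz(c,px,z):
    o,d=ray(c,px); return o+d*(z-o[2])/d[2]
def tri(obs):
    A=np.zeros((3,3));b=np.zeros(3);rs=[ray(c,p) for c,p in obs]
    for o,d in rs:
        P=np.eye(3)-np.outer(d,d);A+=P;b+=P@o
    x=np.linalg.solve(A,b); return x,[float(np.linalg.norm((np.eye(3)-np.outer(d,d))@(x-o))) for o,d in rs]
def proj(c,X):
    p=c["K"]@(c["R"]@np.array(X)+c["t"]); return p[:2]/p[2]
def tip(n,t): return [(round(float(d["conf"]),2),(d["centre"][1]*640,d["centre"][0]*400)) for d in spotter.tip_of(n,t)]
def box(n,t): return [(round(float(d["conf"]),2),np.array(d["bbox"])*[640,400,640,400]) for d in spotter.search_frame(n,t)]
E
python3 - <<'E'
from h import *
np.set_printoptions(precision=3,suppress=True)
cs={n:cap(n) for n in("scene","top")}
cv2.imwrite("pics/a.png",np.vstack([cs[n]["img"] for n in cs])[:, :])
for n in cs:
    im=cv2.resize(cs[n]["img"],(800,500)); cv2.imwrite(f"pics/{n}0.png",im)
    for t in("lid_tab","lid_hinge","case","caliper","caliper_grip","screwdriver","spray","mirror"):
        print(n,t,[(a,np.round(p),onz(cs[n],p,dict(lid_tab=.063,lid_hinge=.045,caliper_grip=.034).get(t,0.))) for a,p in tip(n,t)[:3]])
s=telemetry.state();print(s["time"],s["eef_pos"],s["tcp_rot"],s["ft_force"],s["opening"])
E
```

```text
pics
scene lid_tab [(0.4, array([250., 262.]), array([ 0.654, -0.28 ,  0.063]))]
scene lid_hinge [(0.66, array([350., 207.]), array([0.64 , 0.063, 0.045]))]
scene case [(0.71, array([331., 203.]), array([0.545, 0.081, 0.   ])), (0.44, array([250., 257.]), array([ 0.581, -0.24 ,  0.   ]))]
scene caliper [(0.93, array([189., 216.]), array([ 0.315, -0.276,  0.   ])), (0.8, array([246., 274.]), array([ 0.623, -0.279,  0.   ])), (0.76, array([250., 204.]), array([ 0.382, -0.107,  0.   ]))]
scene caliper_grip [(0.97, array([242., 194.]), array([ 0.366, -0.121,  0.034])), (0.89, array([183., 209.]), array([ 0.319, -0.291,  0.034]))]
scene screwdriver [(0.85, array([209., 236.]), array([ 0.437, -0.276,  0.   ]))]
scene spray [(0.83, array([170., 321.]), array([ 0.631, -0.474,  0.   ])), (0.43, array([245., 274.]), array([ 0.623, -0.28 ,  0.   ]))]
scene mirror [(0.73, array([425., 181.]), array([0.662, 0.405, 0.   ]))]
top lid_tab [(0.96, array([280., 243.]), array([0.432, 0.086, 0.063]))]
top lid_hinge []
top case [(0.94, array([282., 210.]), array([0.547, 0.088, 0.   ]))]
top caliper [(0.78, array([395., 276.]), array([ 0.328, -0.284,  0.   ])), (0.62, array([340., 262.]), array([ 0.374, -0.106,  0.   ])), (0.54, array([390., 189.]), array([ 0.615, -0.275,  0.   ]))]
top caliper_grip [(0.63, array([385., 185.]), array([ 0.622, -0.254,  0.034])), (0.61, array([403., 280.]), array([ 0.316, -0.303,  0.034])), (0.59, array([344., 263.]), array([ 0.371, -0.116,  0.034]))]
top screwdriver [(0.76, array([392., 237.]), array([ 0.454, -0.277,  0.   ]))]
top spray [(0.71, array([450., 191.]), array([ 0.608, -0.476,  0.   ])), (0.2, array([449., 264.]), array([ 0.367, -0.46 ,  0.   ]))]
top mirror [(0.7, array([188., 174.]), array([0.667, 0.401, 0.   ]))]
0.9 [ 0.145 -0.634  0.242] [[ 0.     0.975  0.223]
 [-0.     0.223 -0.975]
 [-1.     0.     0.   ]] [-0.041  0.036  0.69 ] 0.08531857108633581
```

```bash
python3 - <<'E'
import cv2
a=cv2.imread("pics/a.png");s=a[:400][130:350,110:480];t=a[400:][130:330,140:500]
cv2.imwrite("pics/c1.png",cv2.resize(s,(800,476),interpolation=cv2.INTER_CUBIC));cv2.imwrite("pics/c2.png",cv2.resize(t,(800,444),interpolation=cv2.INTER_CUBIC))
E
```

```text
(no output)
```

View pics/c1.png

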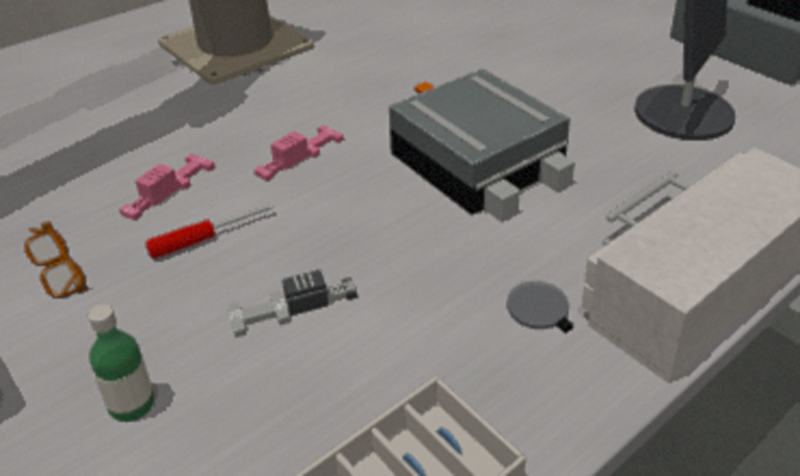

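View pics/c2.png

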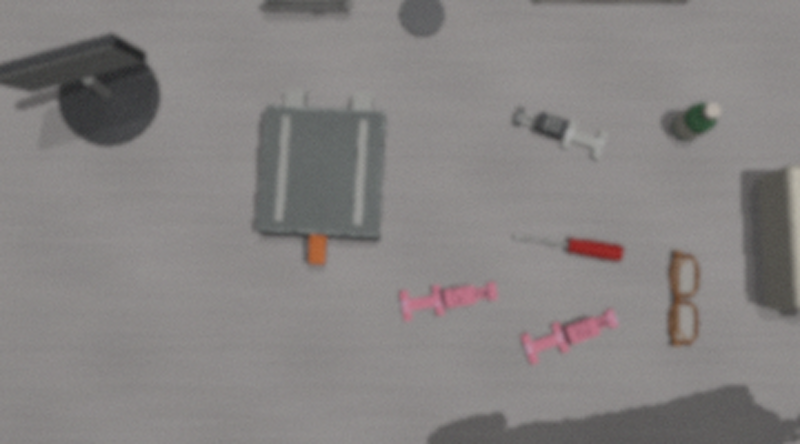

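The scene view shows two pink look-alikes at (190,215) and (247,204). The only steel caliper, with a dark thumb block, is at scene (246,274) / top (390,189), so that is my choice. The other things that could be taken for it are the screwdriver at (209,236) and the case rim. The case is at top (282,210), with its orange tab at (281,240) towards the robot and the hinge on the far side. Next I'll measure the case pose.

```bash
python3 - <<'E'
from h import *
np.set_printoptions(precision=3,suppress=True)
cs={n:cap(n) for n in("scene","top")}
c=cs["top"];k=360/800
for p in[(266,107),(385,112),(379,239),(256,233)]: print(onz(c,(140+p[0]*k,130+p[1]*k),.081))
for n in cs:
    hsv=cv2.cvtColor(cs[n]["img"],cv2.COLOR_BGR2HSV)
    m=cv2.inRange(hsv,(5,170,90),(20,255,255));k_,l,st,ce=cv2.connectedComponentsWithStats(m)
    print(n,[(st[i].tolist(),ce[i],onz(cs[n],ce[i],.067)) for i in range(1,k_) if st[i,4]>25])
s={n:tip(n,"caliper") for n in cs}
for a in s["scene"]:
    for b in s["top"]:
        x,e=tri([(cs["scene"],a[1]),(cs["top"],b[1])])
        if max(e)<.01: print("cal",x,e)
s={n:tip(n,"caliper_grip") for n in cs};print(s)
cr=c["img"][165:215,355:425];cv2.imwrite("pics/c3.png",cv2.resize(np.vstack([cr,cs["scene"]["img"][245:295,210:280]]),None,fx=6,fy=6,interpolation=cv2.INTER_CUBIC))
E
```

```text
[0.637 0.152 0.081]
[ 0.629 -0.017  0.081]
[ 0.448 -0.009  0.081]
[0.457 0.163 0.081]
scene [([126, 233, 23, 28, 110], array([138.027, 246.436]), array([ 0.437, -0.452,  0.067]))]
top []
cal [ 0.619 -0.284 -0.007] [0.0019366175298596734, 0.0019366175298594283]
cal [ 0.315 -0.289 -0.004] [0.005093262338749455, 0.005093262338749447]
cal [ 0.371 -0.097 -0.001] [0.005927506732303177, 0.005927506732303197]
{'scene': [(0.91, (249.92000000000002, 258.68)), (0.79, (242.43200000000002, 194.52)), (0.71, (181.18400000000003, 205.79999999999998))], 'top': [(0.83, (346.11199999999997, 263.72)), (0.73, (384.0, 187.20000000000002)), (0.66, (403.712, 277.8))]}
```

View pics/c3.png

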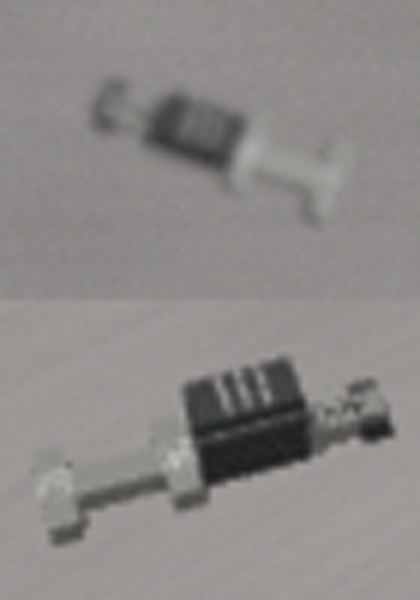

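The close crop confirms the choice: bare steel jaws and a dark ribbed thumb block, lying upright. I'll move over towards the case.

```bash
R='[0,0,0,-0.006,0.042,-0.025,0.085]'; python3 -m crank '[[0,0,0,-0.006,0.042,-0.025,0.085],[0,0,0,-0.006,0.042,-0.025,0.085],[0,0,0,-0.006,0.042,-0.025,0.085],[0,0,0,-0.006,0.042,-0.025,0.085],[0,0,0,-0.006,0.042,-0.025,0.085]]'; python3 -m crank '[[0,0,0,-0.006,0.042,-0.025,0.085],[0,0,0,-0.006,0.042,-0.025,0.085],[0,0,0,-0.006,0.042,-0.025,0.085],[0.1,0,0,-0.006,0.042,-0.025,0.085],[0.18,0,0,-0.006,0.042,-0.025,0.085]]'
```

```text
time: 1.82
eef_pos: [0.3226, -0.4644, 0.2721]
tcp_rot: [[-0.002, 0.977, 0.213], [-0.003, 0.213, -0.977], [-1.0, -0.002, 0.002]]
ft_force: [0.5, 0.5, 0.1]
opening: 0.085
time: 2.45
eef_pos: [0.5098, -0.2955, 0.3035]
tcp_rot: [[0.0, 0.997, -0.073], [-0.004, -0.073, -0.997], [-1.0, 0.001, 0.004]]
ft_force: [0.3, -1.0, -0.5]
opening: 0.0852
```

```bash
cat > cal.py <<'E'
from h import *
np.set_printoptions(precision=4,suppress=True)
c=cap("wrist");cv2.imwrite("pics/w1.png",c["img"])
for t,z in(("caliper",0),("caliper_grip",.034)):
    print(t,[(a,np.round(p),onz(c,p,z)) for a,p in tip("wrist",t)])
print("cam",-c["R"].T@c["t"],c["R"][2])
E
python3 cal.py; python3 -m crank '[[0,0,0,0,-0.017,-0.051,0.085],[0,0,0,0,-0.017,-0.051,0.085],[0,0,0,0,-0.017,-0.051,0.085],[0,0,0,0,-0.017,-0.051,0.085],[0,0,0,0,-0.017,-0.051,0.085]]'; python3 -m crank '[[0,0,0,0,-0.017,-0.051,0.085],[0,0,0,0,-0.017,-0.051,0.085],[0,0,0,0,0,0,0.085]]'
python3 - <<'E'
from h import *
np.set_printoptions(precision=4,suppress=True)
c=cap("wrist");cv2.imwrite("pics/w2.png",c["img"])
for t,z in(("lid_tab",.063),("lid_hinge",.045),("case",0)): print(t,[(a,np.round(p),onz(c,p,z)) for a,p in tip("wrist",t)])
print("cam",-c["R"].T@c["t"],c["R"][2])
E
```

```text
caliper [(0.74, array([316., 282.]), array([ 0.317 , -0.2821,  0.    ])), (0.69, array([290.,  77.]), array([ 0.6157, -0.2703,  0.    ])), (0.61, array([198., 258.]), array([ 0.3713, -0.1069,  0.    ]))]
caliper_grip [(0.74, array([201., 269.]), array([ 0.37 , -0.123,  0.034])), (0.71, array([279.,  71.]), array([ 0.6214, -0.2605,  0.034 ])), (0.59, array([326., 289.]), array([ 0.3249, -0.2971,  0.034 ]))]
cam [ 0.5887 -0.3013  0.4349] [-0.3075  0.02   -0.9513]
time: 3.22
eef_pos: [0.4388, -0.0366, 0.3007]
tcp_rot: [[0.002, 0.997, -0.072], [-0.009, -0.072, -0.997], [-1.0, 0.002, 0.009]]
ft_force: [0.4, 0.6, -0.6]
opening: 0.0855
time: 3.6
eef_pos: [0.4095, 0.0706, 0.3003]
tcp_rot: [[0.003, 0.998, -0.068], [-0.009, -0.068, -0.998], [-1.0, 0.004, 0.009]]
ft_force: [1.0, -1.0, -0.1]
opening: 0.0847
lid_tab [(0.77, array([303., 154.]), array([0.4276, 0.0826, 0.063 ]))]
lid_hinge [(0.22, array([583., 114.]), array([ 0.4502, -0.2485,  0.045 ]))]
case [(0.89, array([302.,  51.]), array([0.5454, 0.0773, 0.    ]))]
cam [0.4881 0.066  0.4319] [-0.3053  0.0137 -0.9522]
```

View pics/w2.png

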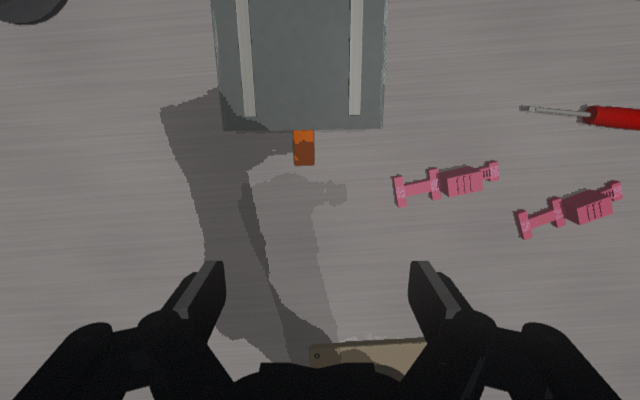

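The wrist picture shows the lid front edge from (222,130) to (383,129). The orange tab spans columns 293–314, with its tip at row 165.

```bash
python3 - <<'E'
from h import *
np.set_printoptions(precision=4,suppress=True)
c=cap("wrist");t=cap("top");im=c["img"]
hsv=cv2.cvtColor(im,cv2.COLOR_BGR2HSV);m=cv2.inRange(hsv,(3,150,60),(22,255,255));m[:, :250]=0;m[:,360:]=0
n,l,st,ce=cv2.connectedComponentsWithStats(m);i=1+st[1:,4].argmax();print(st[i],ce[i])
x,y,w,h,_=st[i]
print("tip",onz(c,(x+w/2,y+h),.068),"L",onz(c,(x,y+h),.068),"R",onz(c,(x+w,y+h),.068))
a,b=onz(c,(222,130),.081),onz(c,(383,129),.081);print("front",a,b,np.linalg.norm(a-b),(a+b)/2)
print("side L",onz(c,(211,3),.081),"side R",onz(c,(387,3),.081))
tt=tip("top","lid_tab");tw=tip("wrist","lid_tab");print(tt,tw,tri([(t,tt[0][1]),(c,tw[0][1])]))
E
```

```text
[288 132  22  35 682] [298.9091 148.9487]
tip [0.4161 0.0836 0.068 ] L [0.4171 0.0963 0.068 ] R [0.4151 0.071  0.068 ]
front [0.4654 0.1614 0.081 ] [ 0.4529 -0.0112  0.081 ] 0.17302792074490292 [0.4591 0.0751 0.081 ]
side L [0.5844 0.1519 0.081 ] side R [ 0.5717 -0.0167  0.081 ]
[(0.91, (280.32, 243.32)), (0.28, (284.608, 209.39999999999998))] [(0.58, (300.79999999999995, 155.8))] (array([0.4309, 0.0823, 0.0816]), [0.002720259861823114, 0.002720259861823093])
```

```bash
python3 - <<'E'
from h import *
s=telemetry.state();p=np.array(s["eef_pos"]);R=np.array(s["tcp_rot"]);print(s["time"],p,R.round(3).tolist(),R.T@(np.array([.430,.0826,.055])-p))
E
```

```text
4.0 [0.41100022 0.06678125 0.30008307] [[0.003, 0.997, -0.077], [-0.01, -0.077, -0.997], [-1.0, 0.004, 0.01]] [ 0.24496496  0.01680645 -0.01966337]
```

```bash
python3 -m crank '[[0,0.009,0,0.045,0.004,-0.005,0.06],[0,0,0,0.045,0.004,-0.005,0.06],[0,0,0,0.045,0.004,-0.005,0.06],[0,0,0,0.045,0.004,-0.005,0.06],[0,0,0,0.015,0,0,0.06]]'; python3 - <<'E'
from h import *
np.set_printoptions(precision=4,suppress=True)
c=cap("wrist");print([(a,p.round(),onz(c,p,.063)) for a,p in [(a,np.array(p)) for a,p in tip("wrist","lid_tab")]])
s=telemetry.state();p=np.array(s["eef_pos"]);R=np.array(s["tcp_rot"]);print(s["time"],p,R.round(3).tolist(),R.T@(np.array([.430,.0826,.055])-p))
cv2.imwrite("pics/w3.png",c["img"])
E
```

```text
time: 4.62
eef_pos: [0.4356, 0.0829, 0.1015]
tcp_rot: [[0.013, 0.996, -0.084], [0.0, -0.084, -0.996], [-1.0, 0.013, -0.001]]
ft_force: [0.0, -0.2, -0.3]
opening: 0.06
[(0.57, array([320., 254.]), array([0.427 , 0.0816, 0.063 ]))]
4.725 [0.4353 0.0826 0.1022] [[0.013, 0.996, -0.084], [0.0, -0.084, -0.996], [-1.0, 0.013, -0.001]] [ 0.0471 -0.0059  0.0005]
```

View pics/w3.png

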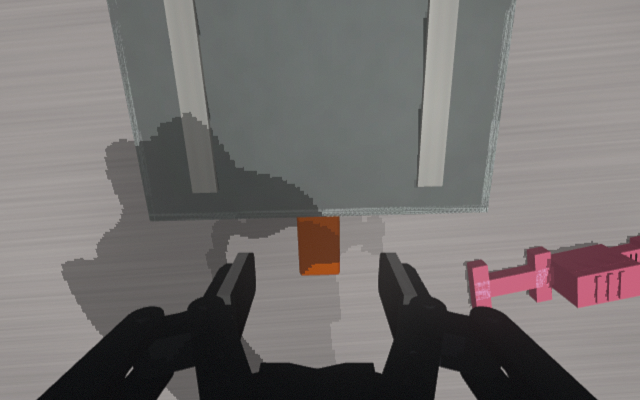

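The tab sits at columns 298–340, centred between the fingers (255 and 380). I'll descend and grip it.

```bash
python3 -m crank '[[0,0.013,0,0.024,-0.003,0,0.05],[0,0,0,0.023,-0.003,0,0.05],[0,0,0,0,0,0,0.04],[0,0,0,0,0,0,0.015],[0,0,0,0,0,0,0.015]]' 30;  python3 -m crank '[[0,0,0,0,0,0,0.015],[0,0,0,0,0,0,0.015]]'
```

```text
time: 5.35
eef_pos: [0.4313, 0.0821, 0.0682]
tcp_rot: [[0.012, 0.997, -0.082], [0.008, -0.082, -0.997], [-1.0, 0.011, -0.009]]
ft_force: [-1.7, -2.5, -1.5]
opening: 0.0232
time: 5.6
eef_pos: [0.4314, 0.082, 0.069]
tcp_rot: [[0.013, 0.997, -0.08], [0.007, -0.08, -0.997], [-1.0, 0.012, -0.008]]
ft_force: [-0.9, 0.4, -1.0]
opening: 0.0231
```

Each row falls a bit short, so the pads have only their tips on the tab. I'll open, go 13 mm deeper and regrip.

```bash
python3 -m crank '[[0,0,0,0,0,0,0.04],[0,0,0,0.008,0,0,0.04],[0,0,0,0.008,0,0,0.04],[0,0,0,0,0,0,0.04],[0,0,0,0,0,0,0.015]]' 30;  python3 -m crank '[[0,0,0,0,0,0,0.015],[0,0,0,0,0,0,0.015],[0,0,0,0,0,0,0.015]]'
```

```text
time: 6.22
eef_pos: [0.4344, 0.0819, 0.0537]
tcp_rot: [[0.018, 0.996, -0.086], [0.009, -0.087, -0.996], [-1.0, 0.017, -0.01]]
ft_force: [-5.4, 7.9, 10.2]
opening: 0.0239
time: 6.6
eef_pos: [0.4344, 0.082, 0.0541]
tcp_rot: [[0.018, 0.996, -0.084], [0.008, -0.084, -0.996], [-1.0, 0.017, -0.009]]
ft_force: [-0.2, 0.4, -1.6]
opening: 0.0236
```

```bash
cat > ang.py <<'E'
from h import *
s=telemetry.state();p=np.array(s["eef_pos"]);R=np.array(s["tcp_rot"])
g=p-.008*R[:,0]; h=np.array([.6375,.068,.045]);u=np.array([np.cos(.07),-np.sin(.07),0])
f=(g-h)@u;z=g[2]-.045;a=np.arctan2(z,-f);r=np.hypot(f,z)
print("t",s["time"],"a %.3f lid %.3f r %.4f"%(a,a-.0836,r),"F",np.round(s["ft_force"],1),"M",np.round(s["wrist_torque"],2),"open",round(s["opening"],4),"yerr %.4f"%((g-h)@np.array([-u[1],u[0],0])))
da=.08
for k in range(5):
    # next row in tool frame, with radial correction spread on first row
    m=a+da*(k+.5);v=.2035*da*(np.sin(m)*u+np.array([0,0,np.cos(m)]));print((R.T@v).round(4))
E
python3 ang.py; python3 -m crank '[[0,0,0,-0.0162,0.002,0,0.015],[0,0,0,-0.016,0.0032,0,0.015],[0,0,0,-0.0157,0.0045,0,0.015],[0,0,0,-0.0153,0.0057,0,0.015],[0,0,0,-0.0147,0.0069,0,0.015]]'; python3 ang.py
```

```text
t 6.6 a 0.084 lid 0.000 r 0.2045 F [-0.2  0.4 -1.6] M [0.04 0.09 0.36] open 0.0236 yerr -0.0003
[-0.0161  0.0023 -0.0002]
[-0.0159  0.0036 -0.0002]
[-0.0155  0.0048 -0.0002]
[-0.0151  0.0061 -0.0002]
[-0.0146  0.0072 -0.0002]
time: 7.22
eef_pos: [0.4579, 0.0807, 0.1339]
tcp_rot: [[0.021, 0.996, -0.082], [0.01, -0.082, -0.997], [-1.0, 0.02, -0.012]]
ft_force: [4.0, 0.6, -4.6]
opening: 0.0235
t 7.225 a 0.493 lid 0.410 r 0.2046 F [ 4.   0.6 -4.6] M [ 0.14 -0.54  0.41] open 0.0235 yerr 0.0000
[-0.0138  0.0086 -0.0003]
[-0.0131  0.0096 -0.0003]
[-0.0123  0.0107 -0.0003]
[-0.0114  0.0116 -0.0003]
[-0.0105  0.0125 -0.0003]
```

```bash
python3 -m crank '[[0,0,0,-0.0138,0.0086,0,0.015],[0,0,0,-0.0131,0.0096,0,0.015],[0,0,0,-0.0123,0.0107,0,0.015],[0,0,0,-0.0114,0.0116,0,0.015],[0,0,0,-0.0105,0.0125,0,0.015]]'; python3 ang.py
```

```text
time: 7.85
eef_pos: [0.5101, 0.0778, 0.1972]
tcp_rot: [[0.02, 0.997, -0.081], [0.016, -0.081, -0.997], [-1.0, 0.019, -0.017]]
ft_force: [2.9, 2.0, -7.6]
opening: 0.0236
t 7.85 a 0.897 lid 0.813 r 0.2050 F [ 2.9  2.  -7.6] M [ 0.37 -0.28  0.19] open 0.0236 yerr 0.0008
[-0.0094  0.0133 -0.0003]
[-0.0083  0.014  -0.0003]
[-0.0072  0.0146 -0.0003]
[-0.006   0.0151 -0.0003]
[-0.0047  0.0156 -0.0003]
```

```bash
python3 -m crank '[[0,0,0,-0.0094,0.0133,0,0.015],[0,0,0,-0.0083,0.014,0,0.015],[0,0,0,-0.0072,0.0146,0,0.015],[0,0,0,-0.006,0.0151,0,0.015],[0,0,0,-0.0047,0.0156,0,0.015]]'; python3 ang.py
```

```text
time: 8.48
eef_pos: [0.5761, 0.0743, 0.2322]
tcp_rot: [[0.003, 0.997, -0.083], [0.02, -0.083, -0.996], [-1.0, 0.001, -0.02]]
ft_force: [-3.3, 2.7, -0.1]
opening: 0.0237
t 8.475 a 1.265 lid 1.181 r 0.2047 F [-3.3  2.7 -0.1] M [0.03 0.96 0.03] open 0.0237 yerr 0.0018
[-0.0043  0.0157 -0.0003]
[-0.003   0.016  -0.0003]
[-0.0017  0.0162 -0.0003]
[-0.0004  0.0163 -0.0002]
[ 0.0009  0.0163 -0.0002]
```

```bash
python3 -m crank '[[0,0,0,-0.004,0.0157,0,0.015],[0,0,0,-0.003,0.016,0,0.015],[0,0,0,-0.0017,0.014,0,0.015],[0,0,0,-0.0004,0.012,0,0.015],[0,0,0,0.001,0.01,0,0.015]]'; python3 ang.py
```

```text
time: 9.1
eef_pos: [0.6397, 0.0708, 0.2411]
tcp_rot: [[-0.01, 0.996, -0.085], [0.022, -0.085, -0.996], [-1.0, -0.011, -0.021]]
ft_force: [-2.4, 1.9, 8.4]
opening: 0.0237
t 9.1 a 1.581 lid 1.498 r 0.2041 F [-2.4  1.9  8.4] M [-0.56  0.88 -0.02] open 0.0237 yerr 0.0028
[ 0.0006  0.0163 -0.0002]
[ 0.0019  0.0162 -0.0002]
[ 0.0032  0.016  -0.0002]
[ 0.0045  0.0156 -0.0001]
[ 0.0057  0.0152 -0.0001]
```

```bash
python3 -m crank '[[0,0,0,0.0005,0.009,0,0.015],[0,0,0,0.0008,0.009,0,0.015],[0,0,0,0.001,0.008,0,0.015],[0,0,0,0.0014,0.008,0,0.015],[0,0,0,0.0015,0.006,0,0.015]]'; python3 ang.py
```

```text
time: 9.72
eef_pos: [0.6818, 0.0685, 0.2362]
tcp_rot: [[-0.009, 0.996, -0.084], [0.022, -0.084, -0.996], [-1.0, -0.011, -0.021]]
ft_force: [0.5, 2.0, 5.3]
opening: 0.0233
t 9.725 a 1.790 lid 1.706 r 0.2040 F [0.5 2.  5.3] M [-0.55  0.48  0.09] open 0.0233 yerr 0.0034
[ 0.004   0.0158 -0.0001]
[ 0.0052  0.0154 -0.0001]
[ 0.0065  0.0149 -0.0001]
[ 0.0076  0.0144 -0.    ]
[ 0.0088  0.0137 -0.    ]
```

```bash
python3 -m crank '[[0,0,0,0.001,0.005,0,0.015],[0,0,0,0.001,0.004,0,0.015],[0,0,0,0.001,0.004,0,0.015],[0,0,0,0,0,0,0.015]]'; python3 ang.py
```

```text
time: 10.22
eef_pos: [0.6965, 0.0677, 0.2325]
tcp_rot: [[-0.008, 0.996, -0.083], [0.022, -0.083, -0.996], [-1.0, -0.01, -0.022]]
ft_force: [-0.2, 2.4, 3.1]
opening: 0.0234
t 10.225 a 1.864 lid 1.780 r 0.2042 F [-0.2  2.4  3.1] M [-0.48  0.33  0.16] open 0.0234 yerr 0.0037
[ 0.0052  0.0154 -0.0001]
[ 0.0064  0.015  -0.0001]
[ 0.0076  0.0144 -0.    ]
[0.0087 0.0138 0.    ]
[0.0098 0.013  0.    ]
```

```bash
python3 -m crank '[[0,0,0,0.001,0.003,0,0.015],[0,0,0,0.001,0.003,0,0.015],[0,0,0,0,0,0,0.015]]'; python3 ang.py|head -1;  python3 -m crank '[[0,0,0,0.001,0.003,0,0.015],[0,0,0,0.001,0.003,0,0.015],[0,0,0,0,0,0,0.015]]'; python3 ang.py|head -1
```

```text
time: 10.6
eef_pos: [0.697, 0.0677, 0.2322]
tcp_rot: [[-0.02, 0.996, -0.081], [0.021, -0.081, -0.997], [-1.0, -0.021, -0.019]]
ft_force: [0.6, 2.7, 0.7]
opening: 0.0236
t 10.6 a 1.867 lid 1.783 r 0.2041 F [0.6 2.7 0.7] M [-0.31 -0.04  0.27] open 0.0236 yerr 0.0037
time: 10.98
eef_pos: [0.6971, 0.0676, 0.2321]
tcp_rot: [[-0.032, 0.996, -0.08], [0.019, -0.079, -0.997], [-0.999, -0.033, -0.016]]
ft_force: [1.2, 1.6, 0.6]
opening: 0.0235
t 10.975 a 1.868 lid 1.785 r 0.2040 F [1.2 1.6 0.6] M [-0.26 -0.27  0.18] open 0.0235 yerr 0.0037
```

The tab has stopped advancing, so the lid is on its stop. I'll release and lift clear.

```bash
python3 -m crank '[[0,0,0,0,0,0,0.04],[0,0,0,0,0,0,0.06],[0,0,0,0,0,0,0.06],[0,0.03,0,-0.03,0,0,0.06],[0,0,0,-0.04,-0.01,0,0.06]]'; python3 -m crank '[[0,0,0,-0.01,-0.05,0,0.06],[0,0,0,0,-0.05,0,0.06],[0,0,0,0,-0.05,0,0.06],[0,0,0,0,-0.05,0,0.06],[0,0,0,0,0,0,0.06]]'
python3 - <<'E'
from h import *
np.set_printoptions(precision=4,suppress=True)
cs={n:cap(n) for n in("top","scene","wrist")}
cv2.imwrite("pics/o1.png",cv2.resize(np.vstack([cs["wrist"]["img"],np.hstack([cs["scene"]["img"][130:330,220:540],cs["top"]["img"][130:330,140:460]])]),(640,600)))
for n in cs:
    for t,z in(("liner",.029),("green_frame",.029),("lid_tab",.245),("lid_hinge",.045)): print(n,t,[(a,np.round(p),onz(cs[n],p,z)) for a,p in tip(n,t)[:2]])
E
```

```text
time: 11.6
eef_pos: [0.6889, 0.0624, 0.2972]
tcp_rot: [[-0.037, 0.996, -0.086], [0.048, -0.084, -0.995], [-0.998, -0.041, -0.044]]
ft_force: [0.4, 0.4, 0.7]
opening: 0.0599
time: 12.22
eef_pos: [0.4863, 0.079, 0.3172]
tcp_rot: [[-0.028, 0.996, -0.089], [0.048, -0.088, -0.995], [-0.998, -0.032, -0.046]]
ft_force: [1.7, -1.1, -0.8]
opening: 0.0602
top liner []
top green_frame [(0.41, array([302., 209.]), array([0.544 , 0.0211, 0.029 ]))]
top lid_tab [(0.91, array([282., 147.]), array([0.694 , 0.0725, 0.245 ]))]
top lid_hinge [(0.77, array([288., 181.]), array([0.6329, 0.0643, 0.045 ])), (0.46, array([450., 192.]), array([ 0.5968, -0.4625,  0.045 ]))]
scene liner [(0.53, array([343., 195.]), array([0.5674, 0.11  , 0.029 ]))]
scene green_frame [(0.54, array([319., 196.]), array([0.5246, 0.0491, 0.029 ]))]
scene lid_tab [(0.66, array([366., 147.]), array([0.6752, 0.0689, 0.245 ]))]
scene lid_hinge [(0.73, array([350., 205.]), array([0.6346, 0.07  , 0.045 ]))]
wrist liner [(0.58, array([290., 113.]), array([0.5463, 0.1215, 0.029 ]))]
wrist green_frame [(0.98, array([362., 107.]), array([0.5453, 0.0307, 0.029 ]))]
wrist lid_tab []
wrist lid_hinge [(0.97, array([324.,  24.]), array([0.6393, 0.0698, 0.045 ]))]
```

View pics/o1.png

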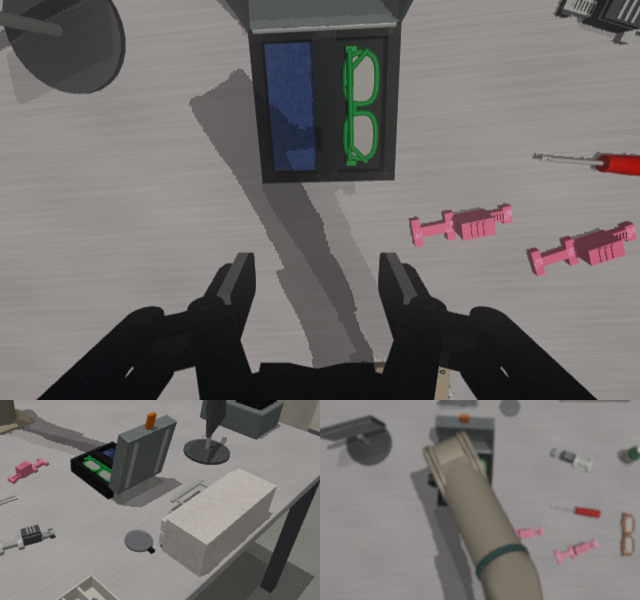

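The lid leans open. The blue bay is on the +y side (wrist (290,105)) and the green frame is in the −y bay at (362,107). Next I'll measure the liner, from here and then from a second wrist position on the way to the caliper.

```bash
cat > lin.py <<'E'
from h import *
import pickle,sys
np.set_printoptions(precision=4,suppress=True)
c=cap("wrist");hsv=cv2.cvtColor(c["img"],cv2.COLOR_BGR2HSV);m=cv2.inRange(hsv,(100,80,25),(130,255,255))
m=cv2.morphologyEx(m,cv2.MORPH_OPEN,np.ones((3,3)));n,l,st,ce=cv2.connectedComponentsWithStats(m);i=1+st[1:,4].argmax();print(st[i])
cn=cv2.findContours((l==i).astype(np.uint8),0,2)[0][0].reshape(-1,2)+.5
q=cv2.approxPolyDP(cv2.convexHull(cn.astype(np.float32)),9,True).reshape(-1,2)
w=np.array([onz(c,p,.031)[:2] for p in cn]).astype(np.float32);r=cv2.minAreaRect(cv2.convexHull(w*1000));print("rect@31mm",r);print(q.tolist())
print([onz(c,p,.031)[:2] for p in q])
pickle.dump((c,q),open(sys.argv[1],"wb"))
s=telemetry.state();print(s["time"],s["eef_pos"],s["tcp_rot"])
E
python3 lin.py l1.pkl; python3 -m crank '[[0,0,0,0,0,0.05,0.085],[0,0,0,0,0,0.05,0.085],[0,0,0,0,0,0,0.085],[0,0,0,0,0,0,0.085]]'; python3 lin.py l2.pkl; python3 - <<'E'
from h import *
import pickle
a=pickle.load(open("l1.pkl","rb"));b=pickle.load(open("l2.pkl","rb"))
for p in a[1]:
    e=[tri([(a[0],p),(b[0],q)]) for q in b[1]];x,er=min(e,key=lambda v:v[1][0]+abs(v[0][2]-.031)*.2);print("tri",x.round(4),round(er[0],4))
E
```

```text
[ 265   40   51  130 5698]
rect@31mm ((549.094970703125, 118.3270492553711), (56.16532516479492, 154.86656188964844), 87.02391815185547)
[[308.5, 40.5], [315.5, 168.5], [275.5, 169.5], [265.5, 43.5]]
[array([0.625, 0.09 ]), array([0.4715, 0.0959]), array([0.4744, 0.1496]), array([0.6268, 0.1409])]
13.025 [0.4898 0.0789 0.3168] [[-0.0268  0.9955 -0.0913]
 [ 0.0505 -0.0899 -0.9947]
 [-0.9984 -0.0313 -0.0479]]
time: 13.52
eef_pos: [0.4812, -0.0217, 0.3122]
tcp_rot: [[-0.025, 0.996, -0.089], [0.052, -0.087, -0.995], [-0.998, -0.03, -0.049]]
ft_force: [0.1, 0.6, 0.1]
opening: 0.0848
[ 180   41   58  129 5274]
rect@31mm ((549.510498046875, 119.91728210449219), (53.132171630859375, 154.30197143554688), 86.87702178955078)
[[219.5, 41.5], [237.5, 169.5], [200.5, 169.5], [180.5, 44.5]]
[array([0.6252, 0.0941]), array([0.4711, 0.0993]), array([0.4749, 0.1496]), array([0.6265, 0.1414])]
13.575 [ 0.4812 -0.022   0.3121] [[-0.0253  0.9958 -0.0884]
 [ 0.0511 -0.087  -0.9949]
 [-0.9984 -0.0297 -0.0486]]
tri [0.6229 0.089  0.047 ] 0.0001
tri [0.4744 0.095  0.044 ] 0.0003
tri [0.4747 0.1496 0.0311] 0.0003
tri [0.6264 0.1406 0.0327] 0.0002
```

The liner centre is (0.549, 0.1185) with yaw −3°. The two-view height of its unoccluded edge is 31–33 mm, as described. Now I'll go over the caliper.

```bash
python3 -m crank '[[0,-0.049,0.029,0.016,0.032,0.045,0.085],[0,0,0,0.018,0.032,0.045,0.085],[0,0,0,0.018,0.032,0.045,0.085],[0,0,0,0.018,0.032,0.045,0.085],[0,0,0,0.018,0.032,0.045,0.085]]';python3 -m crank '[[-0.18,0,0,0,0,0,0.085],[-0.18,0,0,0,0,0,0.085],[-0.18,0,0,0,0,0,0.085],[-0.18,0,0,0,0,0,0.085],[-0.18,0,0,0,0,0,0.085]]'; python3 -m crank '[[-0.18,0,0,0,0,0,0.085],[-0.18,0,0,0,0,0,0.085],[-0.1,0,0,0,0,0,0.085],[0,0,0,0,0,0,0.085],[0,0,0,0,0,0,0.085]]'; python3 - <<'E'
from h import *
np.set_printoptions(precision=4,suppress=True)
c=cap("wrist");s=telemetry.state();print(s["joints"])
for t,z in(("caliper",0),("caliper_grip",.034)): print(t,[(a,np.round(p),onz(c,p,z)) for a,p in tip("wrist",t)])
cv2.imwrite("pics/g1.png",c["img"])
import pickle;pickle.dump(c,open("g1.pkl","wb"))
E
```

```text
time: 14.2
eef_pos: [0.6307, -0.2511, 0.2229]
tcp_rot: [[0.009, 0.998, -0.066], [0.001, -0.066, -0.998], [-1.0, 0.009, -0.002]]
ft_force: [0.6, 0.8, 0.6]
opening: 0.0851
time: 14.82
eef_pos: [0.6345, -0.2482, 0.2184]
tcp_rot: [[0.006, 0.649, 0.76], [0.004, 0.76, -0.649], [-1.0, 0.008, 0.002]]
ft_force: [0.6, 0.5, -1.3]
opening: 0.0848
time: 15.45
eef_pos: [0.6378, -0.2406, 0.2183]
tcp_rot: [[0.008, 0.224, 0.975], [0.008, 0.975, -0.224], [-1.0, 0.01, 0.006]]
ft_force: [0.4, 0.1, 0.2]
opening: 0.0852
[ 0.7649  0.8299 -0.8583  1.4335  0.6424  1.1656 -0.4057]
caliper [(0.76, array([ 33., 105.]), array([ 0.3669, -0.1024,  0.    ])), (0.71, array([304., 208.]), array([ 0.6157, -0.2769,  0.    ])), (0.68, array([ 67., 269.]), array([ 0.3149, -0.2876,  0.    ]))]
caliper_grip [(0.94, array([304., 202.]), array([ 0.6213, -0.2596,  0.034 ])), (0.92, array([ 55., 286.]), array([ 0.3252, -0.2931,  0.034 ])), (0.65, array([ 17., 127.]), array([ 0.3695, -0.1238,  0.034 ]))]
```

View pics/g1.png

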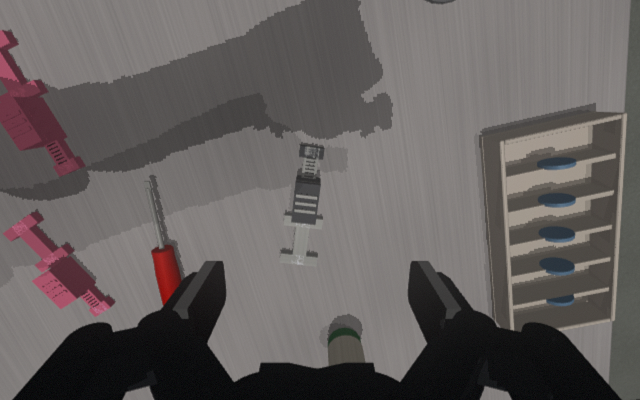

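The picture shows the caliper with its jaw end at (299,256), tail at (312,151), and the dark block around (307,197). The screwdriver is at (165,275), clear of the fingers.

```bash
python3 - <<'E'
from h import *
import pickle
np.set_printoptions(precision=4,suppress=True)
c=pickle.load(open("g1.pkl","rb"))
a=onz(c,(299,256),.01);b=onz(c,(312,151),.01);print(a,b,np.degrees(np.arctan2(*(b-a)[1::-1])),np.linalg.norm(b-a),(a+b)/2)
d=cap("top");sc=cap("scene");tw=[p for a,p in tip("wrist","caliper_grip")] if 0 else [(304,202)]
for n,k in(("top",d),("scene",sc)):
    for cf,p in tip(n,"caliper_grip"):
        x,e=tri([(c,tw[0]),(k,p)])
        if e[0]<.008: print(n,"grip tri",x,e[0])
im=c["img"][130:275,260:360];cv2.imwrite("pics/g2.png",cv2.resize(im,None,fx=4,fy=4,interpolation=cv2.INTER_CUBIC))
s=telemetry.state();p=np.array(s["eef_pos"]);R=np.array(s["tcp_rot"]);print(s["time"],p,R.round(3).tolist())
E
```

```text
[ 0.5972 -0.3302  0.01  ] [ 0.6403 -0.2133  0.01  ] 69.77570548464826 0.124584985327611 [ 0.6188 -0.2717  0.01  ]
top grip tri [ 0.6206 -0.2502  0.0486] 0.005222573574139056
scene grip tri [ 0.6215 -0.2597  0.0307] 0.0009542679005878002
15.8 [ 0.6374 -0.2416  0.2184] [[0.008, 0.223, 0.975], [0.008, 0.975, -0.224], [-1.0, 0.009, 0.006]]
```

View pics/g2.png

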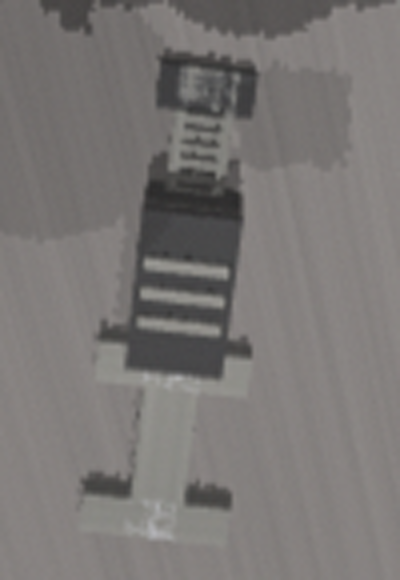

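```bash
python3 - <<'E'
from h import *
import pickle
np.set_printoptions(precision=4,suppress=True)
c=pickle.load(open("g1.pkl","rb"))
P=[onz(c,(260+u/4,130+v/4),.034) for u,v in[(148,210),(242,220),(224,378),(128,372)]]
print(np.array(P)); h=lambda v:np.degrees(np.arctan2(v[1],v[0]))
print(h(P[0]-P[3]),h(P[1]-P[2]),h(P[1]-P[0])+90,h(P[2]-P[3])+90,sum(P)/4,[np.linalg.norm(P[i]-P[i-1]) for i in range(4)])
s=telemetry.state();p=np.array(s["eef_pos"]);R=np.array(s["tcp_rot"]);g=sum(P)/4;g[2]=.025;print(R.T@(g-p))
E
```

```text
[[ 0.6191 -0.2376  0.034 ]
 [ 0.6419 -0.2456  0.034 ]
 [ 0.6277 -0.2867  0.034 ]
 [ 0.6033 -0.2793  0.034 ]]
69.21377462450978 70.98603019348391 70.74229549831773 73.12163427524665 [ 0.623  -0.2623  0.034 ] [np.float64(0.04454980714808662), np.float64(0.024090437317984943), np.float64(0.043476300271187006), np.float64(0.02548570225886705)]
[ 0.1931 -0.0252 -0.0106]
```

```bash
cat > rel.py <<'E'
from h import *
import sys
np.set_printoptions(precision=4,suppress=True)
g=np.array([float(v) for v in sys.argv[1:4]]);hd=float(sys.argv[4])
s=telemetry.state();p=np.array(s["eef_pos"]);R=np.array(s["tcp_rot"]);d=np.radians(hd)
y=np.array([np.cos(d),np.sin(d),0]);x=np.array([0,0,-1.]);T=np.c_[x,y,np.cross(x,y)]
print("t",s["time"],"F",np.round(s["ft_force"],1),"shift",R.T@(g-p),"turn",cv2.Rodrigues(R.T@T)[0].ravel(),"open",s["opening"])
E
python3 -m crank '[[0.115,0,0,0.03,-0.025,-0.0106,0.06],[0,0,0,0.04,0,0,0.06],[0,0,0,0.04,0,0,0.06],[0,0,0,0.02,0,0,0.06],[0,0,0,0,0,0,0.06]]'; python3 rel.py .623 -.2615 .025 70.5
```

```text
time: 16.42
eef_pos: [0.6239, -0.2642, 0.0866]
tcp_rot: [[0.012, 0.34, 0.941], [0.006, 0.941, -0.34], [-1.0, 0.01, 0.009]]
ft_force: [-0.7, 0.3, 0.4]
opening: 0.0601
t 16.425 F [-0.7  0.3  0.4] shift [ 0.0616  0.0016 -0.0024] turn [-0.0061  0.0094 -0.0098] open 0.06013718835609822
```

```bash
python3 -m crank '[[0,0.009,-0.01,0.022,0.001,-0.0025,0.06],[0,0,0,0.022,0,0,0.05],[0,0,0,0.016,0,0,0.045],[0,0,0,0.004,0,0,0.045],[0,0,0,0,0,0,0.045]]'; python3 rel.py .623 -.2615 .025 70.5
```

```text
time: 17.05
eef_pos: [0.6245, -0.2621, 0.0211]
tcp_rot: [[0.004, 0.34, 0.941], [-0.002, 0.941, -0.34], [-1.0, -0.0, 0.004]]
ft_force: [0.3, -0.1, 0.6]
opening: 0.0449
t 17.05 F [ 0.3 -0.1  0.6] shift [-0.0039  0.0001 -0.0016] turn [-0.0061  0.0043  0.0003] open 0.044931548088447085
```

```bash
python3 -m crank '[[0,0,0,-0.005,0,-0.0016,0.045],[0,0,0,0,0,0,0.035],[0,0,0,0,0,0,0.015],[0,0,0,0,0,0,0.015],[0,0,0,0,0,0,0.015]]' 60; python3 rel.py .623 -.2615 .025 70.5;python3 -m crank '[[0,0,0,0,0,0,0.015],[0,0,0,-0.02,0,0,0.015],[0,0,0,-0.04,0,0,0.015],[0,0,0,-0.05,0,0,0.015],[0,0,0,-0.05,0,0,0.015]]'; python3 rel.py .549 .1185 .06 -3.2
```

```text
time: 17.68
eef_pos: [0.6237, -0.262, 0.0284]
tcp_rot: [[0.006, 0.34, 0.94], [-0.003, 0.94, -0.34], [-1.0, -0.0, 0.007]]
ft_force: [-0.3, -0.9, -1.9]
opening: 0.0244
t 17.675 F [-0.3 -0.9 -1.9] shift [ 0.0034  0.0003 -0.0009] turn [-0.0066  0.0069  0.0004] open 0.024408545089499283
time: 18.3
eef_pos: [0.6203, -0.2608, 0.1913]
tcp_rot: [[-0.001, 0.339, 0.941], [0.0, 0.941, -0.339], [-1.0, -0.0, -0.001]]
ft_force: [0.6, -0.8, -1.8]
opening: 0.0246
t 18.3 F [ 0.6 -0.8 -1.8] shift [ 0.1315  0.3328 -0.1954] turn [ 1.2812 -0.0009  0.0007] open 0.024604368503854848
```

```bash
python3 -m crank '[[0,0,0,-0.005,0.026,-0.047,0.015],[0,0,0,-0.005,0.026,-0.047,0.015],[0,0,0,-0.005,0.026,-0.047,0.015],[0,0,0,0,0.026,-0.047,0.015],[0,0,0,0,0,0,0.015]]'; python3 -m crank '[[0.17,0,0,0,0,0,0.015],[0.17,0,0,0,0,0,0.015],[0.17,0,0,0,0,0,0.015],[0.17,0,0,0,0,0,0.015],[0.17,0,0,0,0,0,0.015]]';python3 -m crank '[[0.17,0,0,0,0,0,0.015],[0.17,0,0,0,0,0,0.015],[0.09,0,0,0,0,0,0.015],[0,0,0,0,0,0,0.015]]'; python3 rel.py .563 .1177 .0594 -3.2
```

```text
time: 18.92
eef_pos: [0.4795, -0.0936, 0.2173]
tcp_rot: [[0.019, 0.338, 0.941], [-0.006, 0.941, -0.338], [-1.0, 0.0, 0.02]]
ft_force: [0.9, -0.5, -1.7]
opening: 0.0246
time: 19.55
eef_pos: [0.4832, -0.0947, 0.223]
tcp_rot: [[0.028, 0.939, 0.343], [-0.01, 0.343, -0.939], [-1.0, 0.023, 0.019]]
ft_force: [-0.6, -0.4, -2.9]
opening: 0.0246
time: 20.05
eef_pos: [0.4866, -0.0956, 0.2273]
tcp_rot: [[0.035, 0.995, -0.094], [-0.012, -0.093, -0.996], [-0.999, 0.036, 0.009]]
ft_force: [0.7, -0.5, -1.7]
opening: 0.0242
t 20.05 F [ 0.7 -0.5 -1.7] shift [ 0.1679  0.05   -0.2209] turn [-0.0378  0.0092 -0.036 ] open 0.02420031186693079
```

```bash
python3 -m crank '[[-0.038,0.009,-0.036,0,0.01,-0.045,0.015],[0,0,0,0,0.01,-0.045,0.015],[0,0,0,0.01,0.01,-0.045,0.015],[0,0,0,0.01,0.01,-0.045,0.015],[0,0,0,0.01,0.01,-0.04,0.015]]'; python3 -m crank '[[0,0,0,0,0,0,0.015],[0,0,0,0,0,0,0.015]]';  python3 rel.py .563 .1177 .0594 -3.2
```

```text
time: 20.68
eef_pos: [0.5555, 0.1212, 0.1994]
tcp_rot: [[0.005, 0.998, -0.055], [-0.002, -0.055, -0.998], [-1.0, 0.006, 0.002]]
ft_force: [-0.1, 0.2, -1.8]
opening: 0.0247
time: 20.92
eef_pos: [0.556, 0.1253, 0.1995]
tcp_rot: [[0.006, 0.999, -0.046], [0.001, -0.046, -0.999], [-1.0, 0.006, -0.001]]
ft_force: [0.6, -0.8, -2.2]
opening: 0.0248
t 20.925 F [ 0.6 -0.8 -2.2] shift [0.1401 0.0066 0.0075] turn [ 0.0097 -0.0012 -0.0057] open 0.024767839791193295
```

```bash
python3 -m crank '[[0.01,0,-0.006,0.02,0.006,0.007,0.015],[0,0,0,0.03,0,0,0.015],[0,0,0,0.015,0,0,0.015],[0,0,0,0,0,0,0.015]]';  python3 rel.py .563 .1177 .0594 -3.2; python3 - <<'E'
from h import *
c=cap("wrist");cv2.imwrite("pics/p1.png",c["img"]);print([(a,np.round(p)) for a,p in tip("wrist","caliper")],[proj(c,[.549,.1185,.031]).round()])
E
```

```text
time: 21.42
eef_pos: [0.5632, 0.1107, 0.1309]
tcp_rot: [[-0.001, 0.998, -0.063], [-0.002, -0.063, -0.998], [-1.0, -0.001, 0.002]]
ft_force: [-0.8, -0.8, -0.7]
opening: 0.0243
t 21.425 F [-0.8 -0.8 -0.7] shift [ 0.0715 -0.0006 -0.0072] turn [-0.0077  0.0024  0.0005] open 0.024338446371322472
[(0.92, array([536., 360.])), (0.83, array([314., 270.])), (0.18, array([305., 222.]))] [array([307., 224.])]
```

View pics/p1.png

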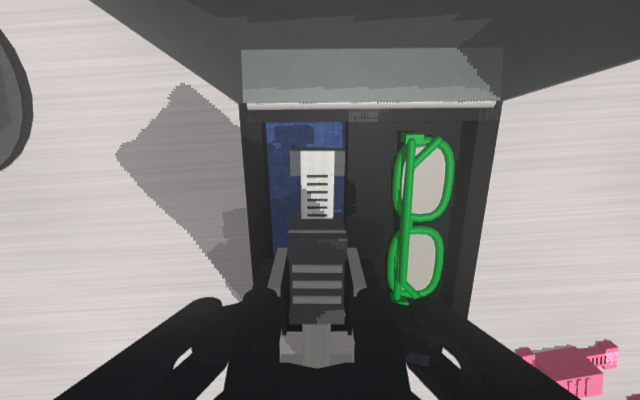

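The caliper is square in the grip and in line with the bay. It sits 7 mm too far towards −y, so I'll correct that while descending.

```bash
python3 -m crank '[[-0.007,0,0,0,0,-0.007,0.015],[0,0,0,0.01,0,0,0.015],[0,0,0,0.01,0,0,0.015],[0,0,0,0,0,0,0.015]]';  python3 rel.py .563 .1177 .0594 -3.2
```

```text
time: 22.02
eef_pos: [0.5658, 0.1199, 0.113]
tcp_rot: [[0.006, 0.998, -0.055], [-0.0, -0.055, -0.998], [-1.0, 0.006, -0.0]]
ft_force: [-0.7, 0.2, -1.9]
opening: 0.0246
t 22.025 F [-0.7  0.2 -1.9] shift [ 0.0536 -0.003   0.0024] turn [ 0.001  -0.0001 -0.0057] open 0.024571136579749336
```

```bash
python3 -m crank '[[0,0,-0.005,0.01,-0.003,0.002,0.015],[0,0,0,0.012,0,0,0.015],[0,0,0,0.012,0,0,0.015],[0,0,0,0,0,0,0.015]]';  python3 rel.py .563 .1177 .0594 -3.2
```

```text
time: 22.52
eef_pos: [0.5622, 0.1176, 0.076]
tcp_rot: [[-0.001, 0.998, -0.055], [-0.0, -0.055, -0.998], [-1.0, -0.001, 0.001]]
ft_force: [0.7, 0.5, -2.1]
opening: 0.0247
t 22.525 F [ 0.7  0.5 -2.1] shift [ 0.0166  0.0008 -0.0002] turn [0.0008 0.0005 0.0008] open 0.02471690849248992
```

```bash
python3 -m crank '[[0,0,0,0.005,0,0,0.015],[0,0,0,0.004,0,0,0.015],[0,0,0,0.003,0,0,0.015],[0,0,0,0,0,0,0.015]]';  python3 rel.py .563 .1177 .0594 -3.2
```

```text
time: 23.02
eef_pos: [0.5627, 0.1178, 0.0636]
tcp_rot: [[0.0, 0.998, -0.055], [-0.0, -0.055, -0.998], [-1.0, 0.0, 0.0]]
ft_force: [0.0, 0.4, -1.6]
opening: 0.0245
t 23.025 F [ 0.   0.4 -1.6] shift [0.0042 0.0003 0.0001] turn [ 0.0009  0.     -0.0003] open 0.024516206203460525
```

```bash
python3 -m crank '[[0,0,0,0.003,0,0,0.015],[0,0,0,0.002,0,0,0.015],[0,0,0,0,0,0,0.015]]';  python3 rel.py .563 .1177 .0594 -3.2
```

```text
time: 23.4
eef_pos: [0.563, 0.118, 0.0591]
tcp_rot: [[0.001, 0.998, -0.055], [-0.0, -0.055, -0.998], [-1.0, 0.001, 0.0]]
ft_force: [-0.3, 0.9, -1.3]
opening: 0.0246
t 23.4 F [-0.3  0.9 -1.3] shift [-0.0003 -0.      0.0003] turn [ 0.0009  0.     -0.0012] open 0.02460086267989759
```

Nearly at contact. I'll ease down the last millimetres until the force shows support.

```bash
python3 -m crank '[[0,0,0,0.0015,0,0,0.015],[0,0,0,0,0,0,0.015]]';  python3 rel.py .563 .1177 .0594 -3.2;  python3 -m crank '[[0,0,0,0.0015,0,0,0.015],[0,0,0,0,0,0,0.015]]';  python3 rel.py .563 .1177 .0594 -3.2
```

```text
time: 23.65
eef_pos: [0.5631, 0.118, 0.0594]
tcp_rot: [[0.002, 0.998, -0.055], [-0.001, -0.055, -0.998], [-1.0, 0.002, 0.001]]
ft_force: [-1.4, 0.1, -2.3]
opening: 0.0243
t 23.65 F [-1.4  0.1 -2.3] shift [-0.     -0.0001  0.0003] turn [ 0.0009  0.0007 -0.0022] open 0.024279753763273897
time: 23.9
eef_pos: [0.5633, 0.1181, 0.0592]
tcp_rot: [[0.003, 0.998, -0.055], [-0.001, -0.055, -0.998], [-1.0, 0.003, 0.001]]
ft_force: [-0.3, 0.4, -0.9]
opening: 0.0245
t 23.9 F [-0.3  0.4 -0.9] shift [-0.0002 -0.0003  0.0004] turn [ 0.0009  0.0012 -0.003 ] open 0.024508704977328006
```

```bash
python3 -m crank '[[0,0,0,0.003,0,0,0.015],[0,0,0,0,0,0,0.015]]';  python3 rel.py .563 .1177 .0594 -3.2;  python3 -m crank '[[0,0,0,0.003,0,0,0.015],[0,0,0,0,0,0,0.015]]';  python3 rel.py .563 .1177 .0594 -3.2
```

```text
time: 24.15
eef_pos: [0.5635, 0.1182, 0.0595]
tcp_rot: [[0.004, 0.998, -0.055], [-0.003, -0.055, -0.998], [-1.0, 0.005, 0.003]]
ft_force: [-0.8, 0.2, -1.9]
opening: 0.0248
t 24.15 F [-0.8  0.2 -1.9] shift [ 0.0001 -0.0005  0.0005] turn [ 0.0008  0.0026 -0.0046] open 0.024758625775386203
time: 24.4
eef_pos: [0.5638, 0.1184, 0.0593]
tcp_rot: [[0.006, 0.998, -0.055], [-0.004, -0.055, -0.998], [-1.0, 0.006, 0.004]]
ft_force: [-1.0, -0.0, -0.0]
opening: 0.0249
t 24.4 F [-1. -0. -0.] shift [-0.0001 -0.0008  0.0007] turn [ 0.0008  0.0037 -0.0061] open 0.024865741690297195
```

It holds at z = 0.0593 against further commands, and 0.0594 was expected, so it is seated. I'll release and retreat upwards.

```bash
python3 -m crank '[[0,0,0,0,0,0,0.032],[0,0,0,0,0,0,0.04],[0,0,0,0,0,0,0.045],[0,0,0,-0.01,0,0,0.045],[0,0,0,-0.03,0,0,0.045]]' 20; python3 -m crank '[[0,0,0,-0.05,0,0,0.045],[0,0,0,-0.05,-0.02,0,0.045],[0,0,0,-0.02,-0.05,0,0.045],[0,0,0,0,-0.04,0,0.045],[0,0,0,0,0,0,0.045]]'; python3 -m crank '[[0,0,0,0,0,0,0.045],[0,0,0,0,0,0,0.045]]'; python3 lin.py l3.pkl | head -2; python3 - <<'E'
from h import *
np.set_printoptions(precision=4,suppress=True)
cs={n:cap(n) for n in("top","scene","wrist")}
cv2.imwrite("pics/f1.png",cv2.resize(np.vstack([cs["wrist"]["img"],np.hstack([cs["scene"]["img"][130:330,120:440],cs["top"]["img"][130:330,140:460]])]),(640,600)))
for n in ("wrist","scene"):
    for t,z in(("caliper",.031),("caliper_grip",.065),("green_frame",.029),("lid_tab",.245),("lid_hinge",.045)): print(n,t,[(a,np.round(p),onz(cs[n],p,z)) for a,p in tip(n,t)[:3]])
print(telemetry.state()["ft_force"])
E
```

```text
time: 25.02
eef_pos: [0.5624, 0.1182, 0.0972]
tcp_rot: [[0.001, 0.998, -0.055], [-0.004, -0.055, -0.998], [-1.0, 0.001, 0.004]]
ft_force: [-1.2, -0.2, 0.8]
opening: 0.0449
time: 25.65
eef_pos: [0.4516, 0.126, 0.2254]
tcp_rot: [[0.01, 0.998, -0.055], [-0.002, -0.055, -0.998], [-1.0, 0.01, 0.002]]
ft_force: [0.9, -0.4, 0.6]
opening: 0.0452
time: 25.9
eef_pos: [0.4535, 0.1261, 0.2261]
tcp_rot: [[0.012, 0.998, -0.056], [-0.001, -0.056, -0.998], [-1.0, 0.012, 0.001]]
ft_force: [0.2, 0.2, -0.5]
opening: 0.0453
[ 321    0   29  161 2418]
rect@31mm ((544.4108276367188, 102.90983581542969), (24.731006622314453, 144.8260040283203), 86.38174438476562)
wrist caliper [(0.78, array([512., 226.]), array([ 0.3884, -0.0851,  0.031 ])), (0.58, array([316.,  84.]), array([0.5467, 0.1208, 0.031 ]))]
wrist caliper_grip [(0.72, array([546., 239.]), array([ 0.387, -0.1  ,  0.065])), (0.61, array([318.,  64.]), array([0.5607, 0.1186, 0.065 ]))]
wrist green_frame [(0.8, array([408.,  79.]), array([0.5465, 0.0322, 0.029 ])), (0.72, array([317.,  80.]), array([0.5504, 0.1201, 0.029 ]))]
wrist lid_tab [(0.56, array([317.,  81.]), array([0.5373, 0.1209, 0.245 ]))]
wrist lid_hinge []
scene caliper [(0.88, array([248., 201.]), array([ 0.4053, -0.1264,  0.031 ])), (0.8, array([188., 217.]), array([ 0.3616, -0.2947,  0.031 ])), (0.4, array([342., 192.]), array([0.5558, 0.1157, 0.031 ]))]
scene caliper_grip [(0.92, array([242., 196.]), array([ 0.4183, -0.1498,  0.065 ])), (0.83, array([181., 205.]), array([ 0.3413, -0.2997,  0.065 ])), (0.65, array([348., 185.]), array([0.5766, 0.1186, 0.065 ]))]
scene green_frame [(0.56, array([321., 199.]), array([0.5395, 0.0441, 0.029 ]))]
scene lid_tab [(0.64, array([369., 149.]), array([0.688 , 0.0655, 0.245 ]))]
scene lid_hinge [(0.57, array([348., 203.]), array([0.6217, 0.0744, 0.045 ]))]
[ 0.4438 -1.0372 -0.6699]
```

View pics/f1.png

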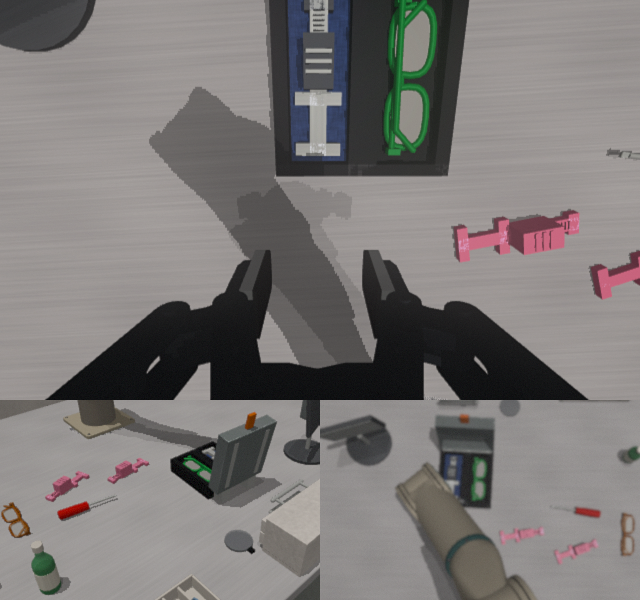

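The caliper lies in the blue bay (wrist columns 294–342) with its thumb block up. The green frame is in its own bay, the lid is leaning back, the other things are where they were, and the arm is clear.

```bash
python3 -c "
from cell import env; print(env.sign_off())"
```

```text
the job is handed in; nothing more can be done
None
```

I swung the lid open on its tab until it rested against its stop. Then I picked up the steel caliper by its thumb block, laid it in the blue-lined bay and handed the job in at about 26 s.

**Lid:** I opened it at about 0.65 rad/s and slowed to about 0.2–0.3 rad/s before the stop. It stalled there at an estimated 1.78 rad; the stop is given as 1.75 rad. It stayed back after I let go, and wrist forces in the readings I saw while opening it stayed under about 10 N.

**Caliper:**
- **Position:** the last wrist picture shows it flat, thumb block up, inside the bay. Its centre is at about (0.547, 0.121), with the liner centre at (0.549, 0.1185).
- **Seating:** it seated with the tool at z = 0.0593, against 0.0594 expected.

**Rest of the bench:** the green frame is in its own bay, and the other things in view look unmoved. The gripper was clear at hand-in.

**Checks that disagreed:**
- **Tab height:** one two-view measurement came out at 82 mm instead of 63 mm. The top camera's point was off; the grip itself confirmed the real height.
- **Thumb block height:** the top and wrist views gave 49 mm, while the scene and wrist views gave 31 mm. The stated 34 mm fits the second.
- **First tab grip:** the first grip was about 15 mm too high, so I regripped deeper before lifting the lid.

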